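Unstack washed kitchen fan parts to dry

ROBOT

A 6-joint arm with a two-finger parallel gripper is mounted at the origin on the work surface. World frame = base frame: x ahead of the robot, y to its left, z up, the work surface at z = 0. Lengths are in m, angles in degrees, forces in N, time in s.
With the tool pointing down it reaches from about 0.4 to 0.825 m from the base axis. Payload 7 kg.
Tool frame: the origin (TCP) lies between the finger pads; the fingertips stand 22 mm ahead of it and the grasp point (between the pads) lies 3 mm ahead of it; z points along the fingers, y is the direction in which the jaws open and shut (so a half turn about z gives the same grasp; the last joint's range is limited). The gripper opens to 88 mm and grips with 3 to 60 N. Pads are 19 mm wide; open, the fingers measure 130 mm over their backs; the gripper's body (78 mm by 193 mm) begins 47 mm behind the grasp point.
Start: joints at [88.757, 20.546, 0.682, 0, -70.136, -16.507], TCP at [0.206, 0.643, 0.249] pointing down, gripper open.
Joint ranges: [-176.03, 176.03], [-82.01, 121.73], [-58.28, 71.71], [-173.87, 95.51], [-174.79, -0.11], [-173.66, 173.66]. Speed limits (degrees/s): [136.94, 136.94, 172.46, 180, 180, 180].

INTERFACE

Orientations are given as [roll, pitch, yaw] about the fixed x, y, z axes, in that order (R = Rz(yaw) Ry(pitch) Rx(roll)).
In Python, from plant import telemetry, cams, r gives the robot as it stands.
- The arm moves only by the tool carry_out, never from a script. Its argument "commands" is one flat list of numbers, 5 for each row, row after row: the shift along the world's x, y, z as a fraction of full scale, then the turn about the world's z as a fraction of full scale, then the gripper's target within -1 to 1 (shut at 1, half-way at 0, fully open at -1). In form: [x, y, z, turn, claw, x, y, z, turn, claw, ...]. A call has 1 to 8 rows; each row shifts and turns the commanded pose from where the row before left it; what a row does not reach is not made up. Full scale, the value 1, is 0.04 m for a shift and 4 degrees for a turn. A row lasts 1/10 s, in which the tool goes at most 50 mm and 8.59 degrees, less where a joint would pass 70% of its speed; a pose out of reach is approached as far as the arm can. A call with a number of a shift or a turn outside -1 to 1 is refused whole. A call with a gripper value outside its range is refused whole. The fingers move at their own pace and stop on an object; "grip_force" is the grip in N (left out, the last holds). Time passes only in rows, so rows that do not move let the fingers close. It gives the time, the measured TCP pose, the force and the opening at its end, in the units of the state.
- telemetry.get_state(): the state, without advancing time (a new reading comes with each control period).
- cams.capture(name): name is "scene" or "side" or "wrist"; returns a dict with "frame" (420x560x3 uint8, red, green, blue), "camera_matrix" (3x3 intrinsics, pixels), "camera_from_world" (4x4, takes a point from world to camera coordinates); the wrist camera has in their place "mount" (4x4, takes a point from camera to tool coordinates, whose origin is the TCP and whose axes are the flange's). Camera axes: x right, y down, z forward; pixel columns grow to the right and rows downward; lengths in m; the calibration is good to about 2 mm. A picture is of the moment at which its call begins: read the wrist's pose just before it. There is no depth.
- r.close_job(): hands the job in, once; it reports no verdict.
The state is a dict: "time_s": time; "joints": joint angles; "qd": joint speeds; "joint_torque": joint torques, N m; "tcp_pos": TCP position; "eef_rot": TCP orientation; "contact_force": force on the tool from outside, world axes, zero at the start; "moment": the same for the moment, N m; "gripper_width": finger opening in m.
Only numpy, scipy, OpenCV 4.12 (cv2) and the standard library are available. Lean on these libraries where they do the work, as an engineer would, in place of code of your own. Each camera call takes 0.05 s, during which the arm holds its last target. There are 200 camera calls.

TASK

The washed parts of the kitchen fan are piled on the square cork mat: take the pile apart from the top down, one part at a time, and set each down to dry on its own place, the same way up as it lies in the pile: the yellow grease cup over the peg of the red stand, then the orange wire guard in the middle of the green mat, then the steel fan wheel flat in the blue round tray, and last the black filter flat in the grey square tray, its sides parallel to the tray's. Lower the parts onto their places rather than letting them drop, and leave the little tin of screws where it stands.

Things in the scene. Friction and masses are not known exactly. Their poses are not given: they have to be found in the camera images.
- cup_c (a point): Yellow plastic grease cup, top of the pile, upside down (closed end up): outside diameter 52 mm, height 48 mm, inside diameter 45 mm and depth 44 mm. The point is its centre, 24 mm above its rim underneath; z points up. Smooth sides, gripped across the diameter. In the pile it covers the guard's knob, its rim on the guard's disc.
- guard_c (a point): Orange domed wire fan guard, second in the pile, standing on the wheel: wire rim 118 mm across at the bottom, six spokes up to a central disc (diameter 60 mm, top 41 mm above the underside); on it an upright knob to lift it by, diameter 24 mm, from 41 to 73 mm above the underside. The point is on its axis, 36.5 mm above the underside, so the knob spans 4.5 to 36.5 mm above the point; z up.
- wheel_c (a point): Steel blower wheel, third in the pile, open side down: drum 120 mm across, 45 mm high, closed on top; on it a dark brown hub to lift it by, diameter 44 mm, from 45 to 79 mm above the underside. The point is on its axis, 39.5 mm above the underside, so the hub spans 5.5 to 39.5 mm above the point; z up. Hollow below (104 mm wide, 41 mm deep), covering the filter's grip. About 0.3 kg.
- filter_c (a point): Black framed grease filter, grey mesh, bottom of the pile, on the 4 mm cork mat: 136 x 136 mm, frame 10 mm thick. In its middle stands a solid black grip tab, 12 mm thick along the filter's x, 44 mm wide along y, its top 42 mm above the underside. The point is the centre, 21 mm above the underside and 21 mm below the tab's top; x and y parallel to the filter's sides, z up.
- peg_stand: Red round stand, fixed: base of 72 mm diameter, 8 mm high, with a central upright peg of 16 mm diameter whose top is 42 mm above the counter. The cup goes over the peg, rim on the base. Origin: centre of its underside, on the counter; z up.
- green_mat: Flat green round drying mat, fixed, 144 mm diameter, 5 mm thick; place of the guard. Origin: centre of its underside, on the counter; z up.
- blue_tray: Blue round shallow tray, fixed: inside diameter 140 mm, outside 148 mm, floor 4 mm above the counter, rim 12 mm above the counter; place of the wheel. Origin: centre of its underside, on the counter; z up.
- square_tray: Grey square shallow tray, fixed: 156 x 156 mm inside, 164 mm outside, floor 4 mm above the counter, rim 12 mm above the counter; place of the filter. Origin: centre of its underside, on the counter; x and y are parallel to its sides, z up.
- screw_tin_c (a point): Small open steel tin with brass screws, 42 mm diameter, 26 mm high, standing loose between the trays; not to be moved. The point is its centre, 13 mm above its underside.

How it is judged (in metres and radians):
On the way, in this order (a step that is already met when the one before it is completed fails the run):
1. the grease cup stands upside down over the peg, let go (horizontal distance between cup_c and peg_stand below 0.015 m and height (world z) of cup_c between 0.027 and 0.036 m and angle between cup_c's own z axis and vertical below 0.06 rad and contact force between the fingers and cup below 0.05 N), for 0.2 s.
2. the guard stands on the green mat, let go (horizontal distance between guard_c and green_mat below 0.012 m and height (world z) of guard_c between 0.0365 and 0.0455 m and angle between guard_c's own z axis and vertical below 0.06 rad and contact force between the fingers and guard below 0.05 N), for 0.2 s.
3. the wheel lies flat in the blue tray, let go (horizontal distance between wheel_c and blue_tray below 0.012 m and height (world z) of wheel_c between 0.0385 and 0.0475 m and angle between wheel_c's own z axis and vertical below 0.06 rad and contact force between the fingers and wheel below 0.05 N), for 0.2 s.
4. the filter lies flat and square in the grey tray, let go (horizontal distance between filter_c and square_tray below 0.012 m and height (world z) of filter_c between 0.02 and 0.029 m and angle between filter_c's own z axis and vertical below 0.06 rad and contact force between the fingers and filter below 0.05 N and (angle between the x axis of filter_c and the x axis of square_tray, either way round below 0.17 rad or angle between the x axis of filter_c and the y axis of square_tray, either way round below 0.17 rad)), for 0.2 s.
At the end, for the whole second after the job is handed in: Cup over the peg (15 mm), guard on the green mat, wheel in the blue tray, filter in the grey tray (each within 12 mm of the middle; filter within 10 degrees of parallel, any quarter turn): the same way up, level within 3 degrees, resting at proper height, released, at rest (all of step 1 and all of step 2 and all of step 3 and all of step 4 and linear speed of each of cup, guard, wheel, filter below 0.02 m/s); the robot touches nothing.
It fails at once if the cup falls freely (faster than 0.7 m/s, a drop of some 25 mm, out of the fingers) (linear speed of cup above 0.7 m/s and contact force between the fingers and cup below 0.02 N).
It fails at once if the guard falls freely (faster than 0.7 m/s, a drop of some 25 mm, out of the fingers) (linear speed of guard above 0.7 m/s and contact force between the fingers and guard below 0.02 N).
It fails at once if the wheel falls freely (faster than 0.7 m/s, a drop of some 25 mm, out of the fingers) (linear speed of wheel above 0.7 m/s and contact force between the fingers and wheel below 0.02 N).
It fails at once if the filter falls freely (faster than 0.7 m/s, a drop of some 25 mm, out of the fingers) (linear speed of filter above 0.7 m/s and contact force between the fingers and filter below 0.02 N).
It fails at once if the tin of screws is moved more than 15 mm (distance of screw_tin_c from where it was at the start of the episode above 0.015 m).
It also fails if it takes over 144 s, if anything falls off the work surface, if the arm or the gripper's body presses on something with over 40 N, if the wrist force passes 120 N, or if a joint passes its speed limit or range.

## Working session

There is one attempt and no reset: what is moved stays moved. The work goes in short steps, Python scripts to look and compute and a tool call to move; the robot and the scene stay as the last step left them, time stands still between calls to the robot, and variables do not carry over. Pictures are saved under pics/ and viewed, about 12 in all and at most 16, crops included, and the job is handed in when it is done.

Besides the shell and the picture viewer there is one more tool, called in YAML: its name, and indented under it one key for each argument. carry_out: Moves the arm, as the interface text tells. Shift numbers are shares of 0.04 m and turn numbers shares of 4 degrees, none past 1 either way. Its arguments: {"type":"object","properties":{"commands":{"type":"array"},"grip_force":{"type":"number"}},"required":["commands"]}

```bash
mkdir -p pics; cat > h.py <<'E'
import numpy as np,cv2
from scipy.spatial.transform import Rotation as R
from plant import telemetry,cams,r
def cap(n,f=None):
    s=telemetry.get_state(); c=cams.capture(n); K=np.array(c["camera_matrix"])
    if "mount" in c:
        T=np.eye(4);T[:3,:3]=R.from_euler('xyz',s["eef_rot"],degrees=True).as_matrix();T[:3,3]=s["tcp_pos"]
        W=np.linalg.inv(T@np.array(c["mount"]))
    else: W=np.array(c["camera_from_world"])
    im=c["frame"][:,:,::-1].copy()
    if f: cv2.imwrite("pics/"+f,im); np.savez("pics/"+f+".npz",K=K,W=W,im=im)
    return im,K,W
def load(f):
    d=np.load("pics/"+f+".npz"); return d["im"],d["K"],d["W"]
def back(K,W,u,v,z):
    d=W[:3,:3].T@np.linalg.solve(K,[u,v,1]); o=-W[:3,:3].T@W[:3,3]
    return o+d*(z-o[2])/d[2]
def proj(K,W,p):
    p=np.atleast_2d(p); q=(K@(W[:3,:3]@p.T+W[:3,3:4])).T; return q[:,:2]/q[:,2:]
E
python3 - <<'E'
from h import *
print(telemetry.get_state())
for n in("scene","side","wrist"):
    im,K,W=cap(n,n+"0.png"); print(n,K.tolist(),-W[:3,:3].T@W[:3,3],W[:3,:3].round(2).tolist())
a=[load(n+"0.png")[0] for n in("scene","side")]
E
```

```text
{'time_s': 0.0, 'joints': array([ 8.87568808e+01,  2.05919374e+01,  6.31365746e-01, -2.04933466e-02,
       -7.01337422e+01, -1.65096156e+01]), 'qd': array([ 0.07272966, -0.02564698,  0.02016477, -0.05591296,  0.00016576,
       -0.05850731]), 'joint_torque': array([-1.27164363e-03, -5.82710016e+01,  2.93047893e+01,  6.99743852e+00,
        6.81135280e-03, -1.60322097e-04]), 'tcp_pos': array([0.20566579, 0.64241903, 0.24759751]), 'eef_rot': array([ 1.79904100e+02, -8.33395537e-03, -1.77597078e+01]), 'contact_force': array([-0.19414377,  0.11448857,  0.11281004]), 'moment': array([-0.0186156 ,  0.01124256, -0.00313596]), 'gripper_width': 0.087496891410504}
scene [[421.7645836783201, 0.0, 276.05672400361414], [0.0, 421.7645836783201, 211.87041442590515], [0.0, 0.0, 1.0]] [1.26921197 0.64449219 0.82310557] [[-0.67, 0.74, -0.01], [0.46, 0.39, -0.8], [-0.59, -0.54, -0.6]]
side [[403.2909404135463, 0.0, 280.97437709970717], [0.0, 403.2909404135463, 211.38726382887327], [0.0, 0.0, 1.0]] [ 0.4712463  -0.67542976  0.71974325] [[0.99, -0.11, -0.0], [-0.08, -0.67, -0.74], [0.08, 0.73, -0.68]]
wrist [[377.9425622068064, 0.0, 274.89142974823983], [0.0, 377.9425622068064, 204.56388765601812], [0.0, 0.0, 1.0]] [0.27553264 0.62120553 0.38527968] [[-0.31, -0.95, 0.0], [-0.92, 0.29, 0.27], [-0.26, 0.08, -0.96]]
```

View pics/scene0.png

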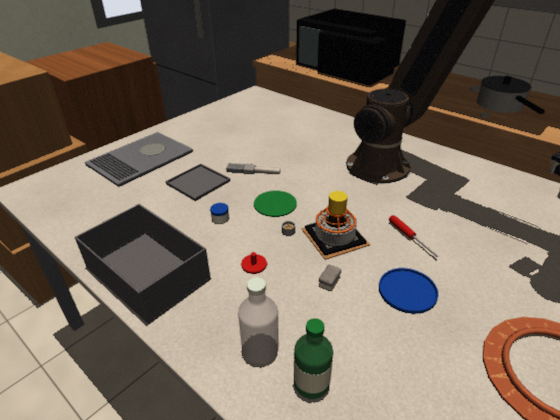

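View pics/side0.png

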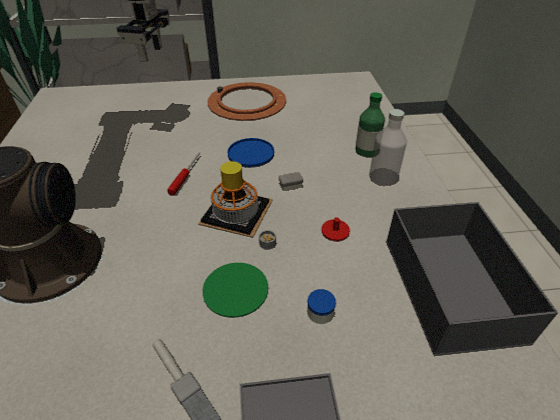

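Both views show the pile (scene 337,225; side 233,200), red stand (254,263; 336,230), green mat (275,203; 236,289), blue tray (408,290; 251,152), grey tray (198,181; 290,400, cut off in the side view) and tin (288,228; 268,240).

```bash
cat > m.py <<'E'
from h import *
def circ(f,z,x0,y0,x1,y1,lo,hi):
    im,K,W=load(f); hsv=cv2.cvtColor(im,cv2.COLOR_BGR2HSV)
    m=cv2.inRange(hsv,np.array(lo),np.array(hi)); k=np.zeros_like(m);k[y0:y1,x0:x1]=m[y0:y1,x0:x1]
    c=max(cv2.findContours(k,cv2.RETR_EXTERNAL,cv2.CHAIN_APPROX_NONE)[0],key=cv2.contourArea)[:,0]
    p=np.array([back(K,W,u,v,z)[:2] for u,v in c],np.float32)
    e=cv2.fitEllipse(p); return np.round(e[0],4),np.round(e[1],4),c.min(0),c.max(0)
if __name__=="__main__":
    G=((45,80,30),(80,255,255));B=((105,120,40),(130,255,255));Y=((20,120,80),(34,255,255));
    print("green",circ("scene0.png",.005,240,180,310,225,*G),circ("side0.png",.005,190,250,280,325,*G))
    print("blue",circ("scene0.png",.012,370,260,450,320,*B),circ("side0.png",.012,220,130,285,170,*B))
    print("cup",circ("scene0.png",.12,320,180,355,220,*Y),circ("side0.png",.12,215,155,250,200,*Y))
    for n,b in(("scene0.png",[(290,180,390,260),(150,155,250,205),(220,240,300,280)]),("side0.png",[(190,150,290,240),(200,360,360,420),(300,200,380,250)])):
        im=load(n)[0]
        out=[cv2.resize(im[y:Y,x:X],(400,int((Y-y)*400/(X-x))),interpolation=cv2.INTER_CUBIC) for x,y,X,Y in b]
        h=max(o.shape[0] for o in out); 
        out=[cv2.copyMakeBorder(o,0,h-o.shape[0],0,0,cv2.BORDER_CONSTANT) for o in out]
        o=np.hstack(out[:2]) if 1 else 0
        o=np.vstack([o,np.hstack([out[2],out[2]*0])])[:600+0]
        print(n,o.shape); cv2.imwrite("pics/crop_"+n,o)
E
python3 m.py
```

```text
green (array([ 0.4354, -0.1268]), array([0.1388, 0.1416]), array([254, 191], dtype=int32), array([296, 216], dtype=int32)) (array([ 0.4309, -0.1336]), array([0.1401, 0.1421]), array([203, 263], dtype=int32), array([268, 316], dtype=int32))
blue (array([0.5004, 0.39  ]), array([0.1437, 0.1505]), array([379, 268], dtype=int32), array([437, 312], dtype=int32)) (array([0.4948, 0.3775]), array([0.1395, 0.1513]), array([228, 138], dtype=int32), array([273, 166], dtype=int32))
cup (array([0.4282, 0.1121]), array([0.0481, 0.1189]), array([329, 191], dtype=int32), array([346, 213], dtype=int32)) (array([0.4369, 0.1513]), array([0.051 , 0.0526]), array([220, 161], dtype=int32), array([241, 173], dtype=int32))
scene0.png (600, 800, 3)
side0.png (600, 800, 3)
```

View pics/crop_scene0.png

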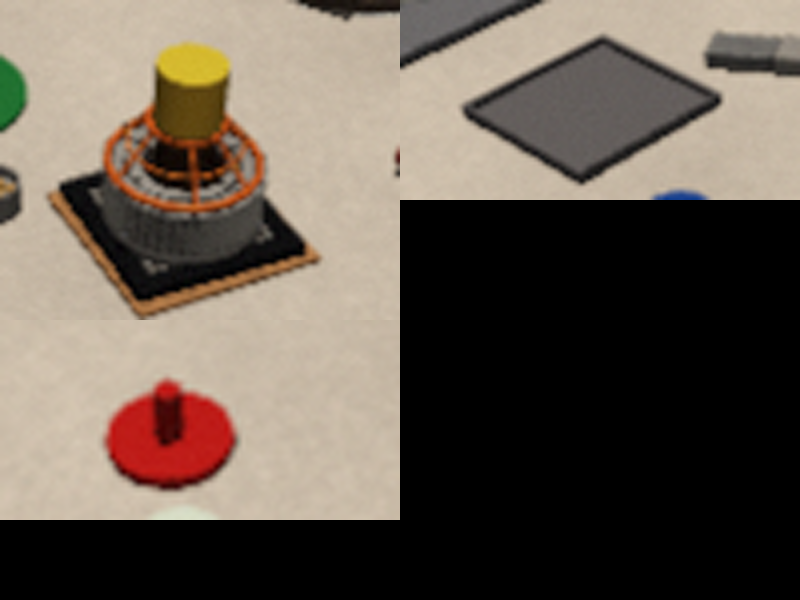

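View pics/crop_side0.png

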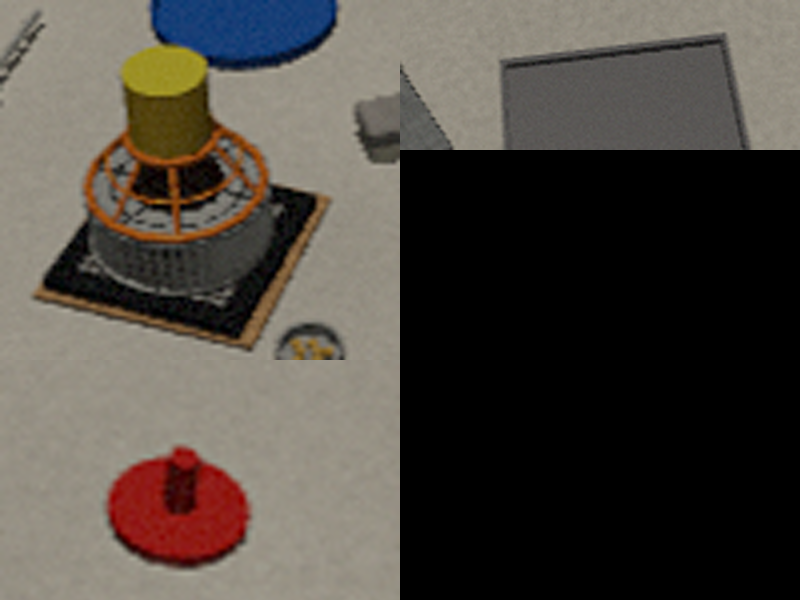

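```bash
python3 - <<'E'
from h import *
S=load("scene0.png")[1:];D=load("side0.png")[1:]
def b(C,ox,oy,s,pts,z): return [back(*C,ox+x/s,oy+y/s,z)[:2].round(4).tolist() for x,y in pts]
print("cup top",b(S,290,180,4,[(192,65)],.148),b(D,190,150,4,[(165,71)],.148))
print("filter",b(S,290,180,4,[(60,188),(143,298),(312,250)],.014),b(D,190,150,4,[(43,285),(243,335),(318,195)],.014))
print("cork",b(S,290,180,4,[(50,198),(142,312),(318,258)],.004),b(D,190,150,4,[(36,294),(250,345),(328,200)],.004))
print("tray",b(S,150,155,4,[(63,108),(203,38),(321,97),(182,180)],.012),b(D,200,360,2.5,[(101,60),(325,35)],.012))
print("peg top",b(S,220,240,5,[(168,67)],.042),b(D,300,200,5,[(185,95)],.042))
print("stand disc",b(S,220,240,5,[(107,115),(235,115),(168,162),(171,72)],.008),b(D,300,200,5,[(108,145),(248,148),(180,195),(178,97)],.008))
E
```

```text
cup top [[0.4428, 0.1207]] [[0.4401, 0.1104]]
filter [[0.4779, 0.0357], [0.5351, 0.1563], [0.414, 0.2179]] [[0.3512, 0.0761], [0.474, 0.0175], [0.5315, 0.1426]]
cork [[0.4825, 0.03], [0.5381, 0.1583], [0.4082, 0.2206]] [[0.3453, 0.079], [0.4778, 0.0183], [0.5386, 0.1483]]
tray [[0.6019, -0.4978], [0.4417, -0.4972], [0.4398, -0.3368], [0.6035, -0.3309]] [[0.4342, -0.3495], [0.5954, -0.3497]]
peg top [[0.6858, 0.0227]] [[0.6854, 0.0159]]
stand disc [[0.7106, -0.0025], [0.664, 0.051], [0.7144, 0.0484], [0.6623, -0.0002]] [[0.6503, 0.0196], [0.7191, 0.0094], [0.6786, -0.0183], [0.6923, 0.0495]]
```

carry_out:
  commands: [0.4,-0.9,0.5,0,-1,0.4,-0.9,0.5,0,-1,0.4,-0.9,0,0,-1,0.4,-0.9,0,0,-1,0.4,-0.9,0,0,-1,0.4,-0.9,0,0,-1,0.4,-0.9,0,0,-1,0.4,-0.9,0,0,-1]
  grip_force: 15

```text
time_s: 0.95
tcp_pos: [0.3341, 0.3532, 0.2885]
eef_rot: [-180.0, 0.0, -17.7]
contact_force: [0.2, 0.1, 0.3]
gripper_width: 0.0879
```

carry_out:
  commands: [0.4,-0.9,0,0,-1,0.4,-0.9,0,0,-1,0.4,-0.9,0,0,-1,0.4,-0.9,0,0,-1,0.4,-0.9,0,0,-1,0.2,-0.1,0,0,-1,0,0,0,0,-1,0,0,0,0,-1]

```text
time_s: 1.75
tcp_pos: [0.4217, 0.1711, 0.2884]
eef_rot: [180.0, 0.0, -17.8]
contact_force: [-0.6, 0.1, -0.6]
gripper_width: 0.0877
```

```bash
python3 - <<'E'
from h import *
im,K,W=cap("wrist","w1.png"); s=telemetry.get_state(); print(s["tcp_pos"],s["eef_rot"])
cv2.imwrite("pics/w1b.png",cv2.resize(im,(784,588),interpolation=cv2.INTER_CUBIC))
E
```

```text
[0.42156169 0.17142538 0.28839494] [ 1.79990973e+02  1.51980585e-02 -1.77332427e+01]
```

View pics/w1b.png

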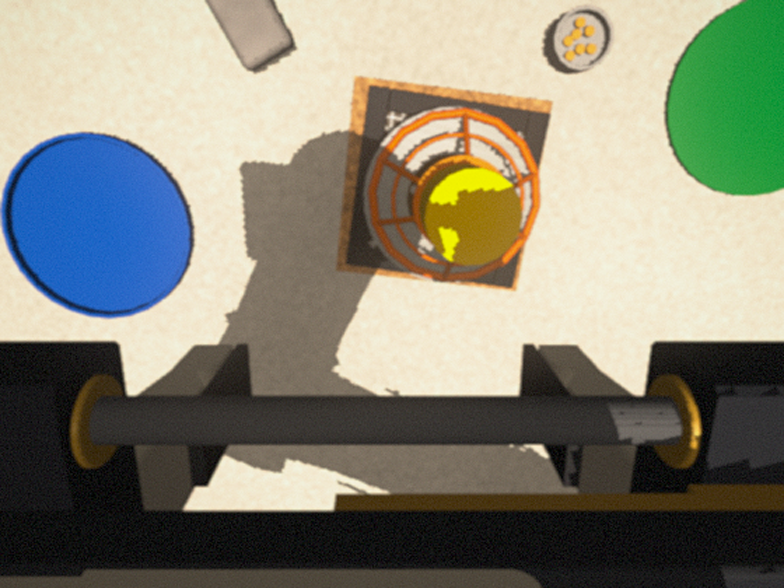

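Wrist view: cup top centred at (474,216), blue tray at (98,225), cork corners (356,77), (552,100), (517,291), (337,270), tin (578,38).

```bash
python3 - <<'E'
from h import *
from m import circ
C=load("w1.png")[1:]
f=lambda x,y,z:back(*C,(x+.5)/1.4-.5,(y+.5)/1.4-.5,z)[:2].round(4)
print("cup",f(474,216,.148),[f(425,216,.148),f(523,216,.148),f(474,168,.148),f(474,264,.148)])
print("cork",[f(*p,.004) for p in((356,77),(552,100),(517,291),(337,270))],np.mean([f(*p,.004) for p in((356,77),(552,100),(517,291),(337,270))],0))
print("tin top",f(580,34,.026))
print("guard rim",f(455,193,.061))
print("blue",circ("w1.png",.012,0,80,150,235,(100,100,40),(130,255,255)))
E
```

```text
cup [0.4393 0.1176] [array([0.4471, 0.1421]), array([0.4314, 0.093 ]), array([0.4631, 0.1111]), array([0.4142, 0.1244])]
cork [array([0.5393, 0.1575]), array([0.4788, 0.0221]), array([0.341 , 0.0833]), array([0.4036, 0.2197])] [0.440675 0.12065 ]
tin top [0.5157 0.0006]
guard rim [0.4421 0.1158]
blue (array([0.4948, 0.3882]), array([0.145, 0.147]), array([ 1, 95], dtype=int32), array([136, 226], dtype=int32))
```

carry_out:
  commands: [0.22,-0.67,0,0,-1,0.22,-0.67,0,0,-1,0,0,-0.9,0,-1,0,0,-1,0,-1,0,0,-1,0,-1,0,0,-0.6,0,-1,0,0,-0.4,0,-1,0,0,0,0,-1]
  grip_force: 12

```text
time_s: 2.6
tcp_pos: [0.4378, 0.1174, 0.1304]
eef_rot: [179.8, 0.2, -17.7]
contact_force: [-0.0, -0.9, 0.3]
gripper_width: 0.0877
```

carry_out:
  commands: [0,0,0,0,0.3,0,0,0,0,0.3,0,0,0,0,0.3,0,0,0,0,0.3,0,0,0,0,0.3]

```text
time_s: 3.1
tcp_pos: [0.4396, 0.1174, 0.1331]
eef_rot: [-179.9, -0.0, -17.8]
contact_force: [-0.4, -1.0, 0.6]
gripper_width: 0.0532
```

carry_out:
  commands: [0,0,0,0,0.5,0,0,0,0,0.5,0,0,0,0,0.5,0,0,0.3,0,0.5,0,0,0.7,0,0.5,0,0,0.7,0,0.5,0,0,0.3,0,0.5]

```text
time_s: 3.8
tcp_pos: [0.4402, 0.1177, 0.2147]
eef_rot: [-179.9, -0.1, -17.7]
contact_force: [0.8, 0.4, -0.1]
gripper_width: 0.0519
```

```bash
python3 - <<'E'
from h import *
im,K,W=cap("wrist","w2.png");im2,_,_=cap("side","s2.png"); s=telemetry.get_state(); print(s["tcp_pos"],s["eef_rot"],s["gripper_width"])
cv2.imwrite("pics/v2.png",np.hstack([cv2.resize(im,(400,300)),cv2.resize(im2[120:240,160:320],(400,300))]))
E
```

```text
[0.44006931 0.11773467 0.21383115] [-1.79847101e+02 -1.01051547e-01 -1.77515932e+01] 0.0520900692522177
```

View pics/v2.png

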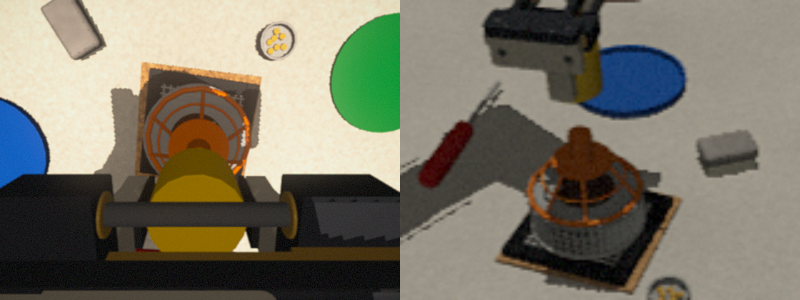

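The cup is held and clear, and the guard's knob stayed upright on the pile. Next: approach the red stand and measure it from close by.

carry_out:
  commands: [0.5,-0.3,0,0,0.5,0.8,-0.4,0,0,0.5,0.8,-0.4,0,0,0.5,0.8,-0.4,0,0,0.5,0.6,-0.4,0,0,0.5,0.2,-0.2,0,0,0.5,0,0,0,0,0.5,0,0,0,0,0.5]

```text
time_s: 4.7
tcp_pos: [0.5864, 0.0331, 0.2112]
eef_rot: [179.9, 0.1, -17.8]
contact_force: [-0.2, 0.1, -0.5]
gripper_width: 0.0518
```

```bash
python3 - <<'E'
from h import *
im,K,W=cap("wrist","w3.png"); s=telemetry.get_state(); print(s["tcp_pos"],s["eef_rot"],s["gripper_width"])
cv2.imwrite("pics/v3.png",cv2.resize(im[:270],(784,378),interpolation=cv2.INTER_CUBIC))
E
```

```text
[0.58638581 0.03344146 0.2117432 ] [ 1.79969169e+02  7.49361205e-02 -1.77542029e+01] 0.05196979421799621
```

View pics/v3.png

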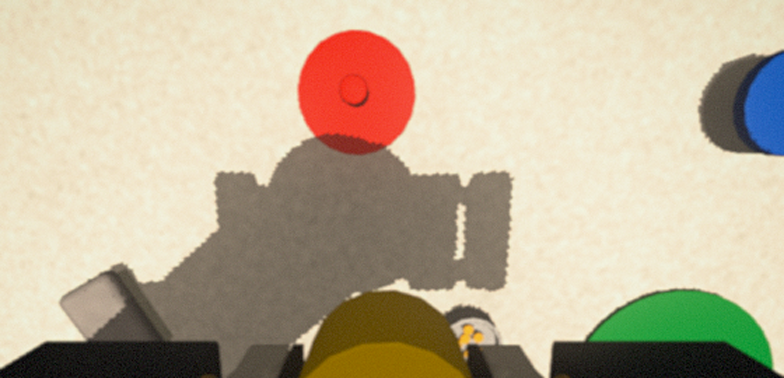

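Stand disc centred at about (356,92), peg top at (353,88).

```bash
python3 - <<'E'
from h import *
C=load("w3.png")[1:]
f=lambda x,y,z:back(*C,(x+.5)/1.4-.5,(y+.5)/1.4-.5,z)[:2].round(4)
print(f(356.5,92,.008),f(353,88,.042))
E
```

```text
[0.6862 0.0203] [0.6857 0.0206]
```

carry_out:
  commands: [0.4,-0.08,0,0,0.5,0.8,-0.08,0,0,0.5,0.8,-0.08,0,0,0.5,0.46,-0.08,0,0,0.5,0,0,-0.6,0,0.5,0,0,-0.9,0,0.5,0,0,-0.9,0,0.5,0,0,0,0,0.5]

```text
time_s: 5.55
tcp_pos: [0.6816, 0.0208, 0.1114]
eef_rot: [179.8, 0.5, -17.7]
contact_force: [-0.4, -0.3, -1.5]
gripper_width: 0.0522
```

carry_out:
  commands: [0,0,-0.5,0,0.5,0,0,-0.6,0,0.5,0,0,-0.4,0,0.5,0,0,-0.2,0,0.5,0,0,-0.1,0,0.5,0,0,-0.05,0,0.5,0,0,0,0,0.5,0,0,0,0,0.5]

```text
time_s: 6.35
tcp_pos: [0.6863, 0.0206, 0.0436]
eef_rot: [-180.0, -0.1, -17.7]
contact_force: [-0.1, 0.5, -0.8]
gripper_width: 0.0521
```

carry_out:
  commands: [0,0,-0.05,0,0.5,0,0,-0.025,0,0.5,0,0,0,0,0.5,0,0,0,0,0.5]

```text
time_s: 6.75
tcp_pos: [0.6864, 0.0206, 0.0411]
eef_rot: [-180.0, -0.1, -17.7]
contact_force: [-2.3, 1.2, 7.3]
gripper_width: 0.052
```

Contact was felt (7 N) at the expected height, so I release.

carry_out:
  commands: [0,0,0,0,0,0,0,0,0,-0.6,0,0,0,0,-1,0,0,0,0,-1,0,0,0,0,-1,0,0,0.3,0,-1,0,0,0.6,0,-1,0,0,0.9,0,-1]

```text
time_s: 7.55
tcp_pos: [0.6846, 0.0201, 0.111]
eef_rot: [179.9, 0.2, -17.8]
contact_force: [0.7, -0.4, -1.6]
gripper_width: 0.0876
```

carry_out:
  commands: [0,0,1,0,-1,0,0,1,0,-1,-0.6,0.2,0.5,0,-1,-0.9,0.35,0,0,-1,-0.9,0.35,0,0,-1,-0.9,0.35,0,0,-1,-0.9,0.35,0,0,-1,-0.9,0.35,0,0,-1]

```text
time_s: 8.35
tcp_pos: [0.4805, 0.0986, 0.2124]
eef_rot: [-180.0, -0.0, -17.8]
contact_force: [-0.7, 1.3, 0.5]
gripper_width: 0.0876
```

carry_out:
  commands: [-0.9,0.35,0,0,-1,-0.7,0.2,0,0,-1,0,0,0,0,-1,0,0,0,0,-1]

```text
time_s: 8.75
tcp_pos: [0.4178, 0.1209, 0.2128]
eef_rot: [-179.9, -0.1, -17.6]
contact_force: [0.1, 0.2, 0.6]
gripper_width: 0.0875
```

```bash
python3 - <<'E'
from h import *
im,K,W=cap("wrist","w4.png"); s=telemetry.get_state(); print(s["tcp_pos"],s["eef_rot"],s["gripper_width"])
im2,_,_=cap("side","s4.png")
cv2.imwrite("pics/v4.png",np.vstack([cv2.resize(im[:240],(784,336),interpolation=cv2.INTER_CUBIC),cv2.resize(im2[140:260,150:430],(784,264))]))
E
```

```text
[0.41832895 0.12080771 0.21253834] [-1.79914484e+02 -7.20091621e-02 -1.76963353e+01] 0.08779435739453946
```

View pics/v4.png

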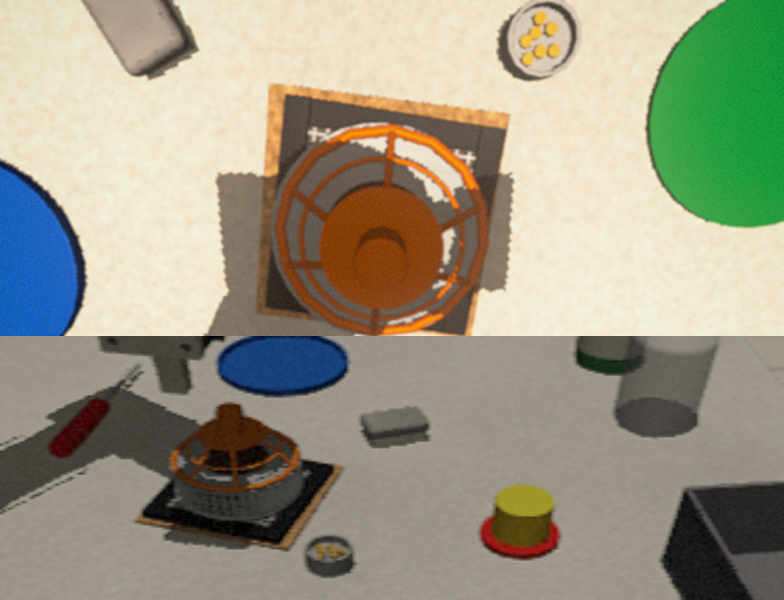

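Cup stands on the red base. The knob top is at about (382,253) and the guard disc is centred at (381,247) in the top picture.

```bash
python3 - <<'E'
from h import *
from m import circ
C=load("w4.png")[1:]
f=lambda x,y,z:back(*C,(x+.5)/1.4-.5,(y+.5)/1.4-.5,z)[:2].round(4)
print("knob",f(381.5,253,.132),"disc",f(381,247,.100))
print("green so far",[f(*p,.005) for p in((648,128),(750,227))])
E
```

```text
knob [0.4436 0.1156] disc [0.4401 0.1173]
green so far [array([ 0.4436, -0.058 ]), array([ 0.3615, -0.1107])]
```

carry_out:
  commands: [0.57,-0.09,0,0,-1,0,0,-0.6,0,-1,0,0,-0.9,0,-1,0,0,-0.45,0,-1,0,0,-0.2,0,-1,0,0,0,0,0,0,0,0,0,0.5,0,0,0,0,0.9]
  grip_force: 25

```text
time_s: 9.65
tcp_pos: [0.4414, 0.1173, 0.1266]
eef_rot: [-179.9, -0.1, -17.8]
contact_force: [0.3, -0.8, 0.4]
gripper_width: 0.0691
```

carry_out:
  commands: [0,0,0,0,0.9,0,0,0,0,0.9,0,0,0,0,0.9,0,0,0,0,0.9,0,0,0,0,0.9,0,0,0,0,0.9]

```text
time_s: 10.25
tcp_pos: [0.4405, 0.1168, 0.1256]
eef_rot: [180.0, 0.0, -17.7]
contact_force: [-0.9, -0.7, 1.8]
gripper_width: 0.0237
```

carry_out:
  commands: [0,0,0.3,0,0.9,0,0,0.6,0,0.9,0,0,0.8,0,0.9,0,0,0.8,0,0.9,0,-0.4,0,0,0.9,0,-0.8,0,0,0.9,0,-0.8,0,0,0.9,0,-0.4,0,0,0.9]

```text
time_s: 11.05
tcp_pos: [0.4399, 0.0191, 0.2254]
eef_rot: [180.0, 0.0, -17.8]
contact_force: [-0.1, 0.1, -2.0]
gripper_width: 0.0236
```

carry_out:
  commands: [0,0,0,0,0.9,0,0,0,0,0.9]

```text
time_s: 11.25
tcp_pos: [0.4405, 0.0207, 0.2254]
eef_rot: [-180.0, 0.0, -17.8]
contact_force: [0.2, -0.8, -1.5]
gripper_width: 0.0235
```

```bash
python3 - <<'E'
from h import *
from m import circ
im,K,W=cap("wrist","w5.png"); s=telemetry.get_state(); print(s["tcp_pos"],s["eef_rot"],s["gripper_width"])
print(circ("w5.png",.005,250,0,560,300,(45,80,30),(80,255,255)))
im2,_,_=cap("side","s5.png")
cv2.imwrite("pics/v5.png",np.hstack([cv2.resize(im,(400,300)),cv2.resize(im2[100:310,140:420],(400,300))]))
E
```

```text
[0.4406245  0.0210441  0.22547254] [-1.79995234e+02  5.06340538e-03 -1.77756864e+01] 0.023156916311764798
(array([ 0.4309, -0.1292]), array([0.1426, 0.1431]), array([355,  57], dtype=int32), array([509, 211], dtype=int32))
```

View pics/v5.png

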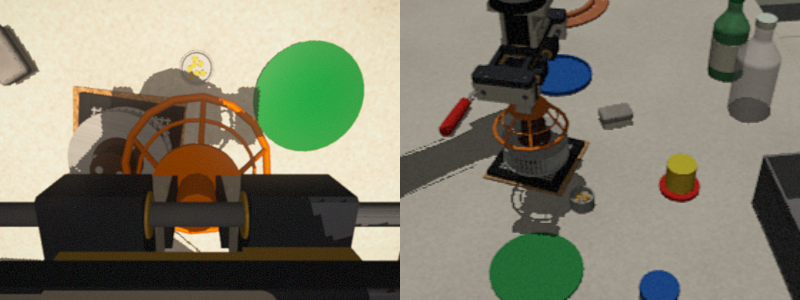

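Green mat fits at (0.431, -0.129), 143 mm wide as it should be, and the guard is held level. Carrying it over.

carry_out:
  commands: [0,-0.4,0,0,0.9,-0.1,-0.9,0,0,0.9,-0.1,-0.9,0,0,0.9,-0.05,-0.9,0,0,0.9,0,-0.5,0,0,0.9,0,-0.15,-0.4,0,0.9,0,0,-0.9,0,0.9,0,0,-0.9,0,0.9]

```text
time_s: 12.15
tcp_pos: [0.4314, -0.1288, 0.1371]
eef_rot: [-179.9, -0.1, -17.7]
contact_force: [0.2, 0.5, -2.2]
gripper_width: 0.0235
```

carry_out:
  commands: [0,0,-0.8,0,0.9,0,0,-0.4,0,0.9,0,0,-0.2,0,0.9,0,0,-0.1,0,0.9,0,0,0,0,0.9,0,0,0,0,0.9]

```text
time_s: 12.75
tcp_pos: [0.4314, -0.1289, 0.0784]
eef_rot: [-180.0, -0.1, -17.7]
contact_force: [-0.4, 0.5, -1.3]
gripper_width: 0.0235
```

Still 6 mm up; creeping down.

carry_out:
  commands: [0,0,-0.1,0,0.9,0,0,-0.05,0,0.9,0,0,-0.02,0,0.9,0,0,0,0,0.9,0,0,0,0,0.9]

```text
time_s: 13.25
tcp_pos: [0.4309, -0.1291, 0.0715]
eef_rot: [-180.0, -0.1, -17.7]
contact_force: [-2.7, 2.3, 7.8]
gripper_width: 0.0234
```

carry_out:
  commands: [0,0,0,0,0.6,0,0,0,0,0,0,0,0,0,-1,0,0,0,0,-1,0,0,0,0,-1,0,0,0.4,0,-1,0,0,0.9,0,-1,0,0,0.9,0,-1]

```text
time_s: 14.05
tcp_pos: [0.4299, -0.1293, 0.1593]
eef_rot: [179.9, 0.1, -17.8]
contact_force: [1.3, -0.2, 0.9]
gripper_width: 0.0737
```

carry_out:
  commands: [0,0.4,0.9,0,-1,-0.05,0.9,0.4,0,-1,-0.05,0.9,0,0,-1,-0.05,0.9,0,0,-1,-0.05,0.9,0,0,-1,-0.05,0.9,0,0,-1,-0.05,0.9,0,0,-1,0,0.5,0,0,-1]

```text
time_s: 14.85
tcp_pos: [0.4183, 0.125, 0.2109]
eef_rot: [-180.0, -0.0, -17.7]
contact_force: [0.4, 0.8, -0.0]
gripper_width: 0.0876
```

carry_out:
  commands: [0,0,0,0,-1,0,0,0,0,-1]

```text
time_s: 15.05
tcp_pos: [0.4183, 0.123, 0.2105]
eef_rot: [180.0, 0.0, -17.7]
contact_force: [0.4, 0.7, 0.4]
gripper_width: 0.0872
```

```bash
python3 - <<'E'
from h import *
im,K,W=cap("wrist","w6.png"); s=telemetry.get_state(); print(s["tcp_pos"],s["eef_rot"],s["gripper_width"])
im2,_,_=cap("side","s6.png")
cv2.imwrite("pics/v6.png",np.vstack([cv2.resize(im[:240],(784,336),interpolation=cv2.INTER_CUBIC),cv2.resize(im2[170:330,150:430],(462,264),interpolation=cv2.INTER_CUBIC)[:, :784] if 0 else cv2.copyMakeBorder(cv2.resize(im2[170:330,150:430],(462,264)),0,0,0,322,cv2.BORDER_CONSTANT)]))
E
```

```text
[0.41835151 0.12259353 0.21055346] [ 1.79974048e+02  2.00320246e-02 -1.77281904e+01] 0.08777726333546934
```

View pics/v6.png

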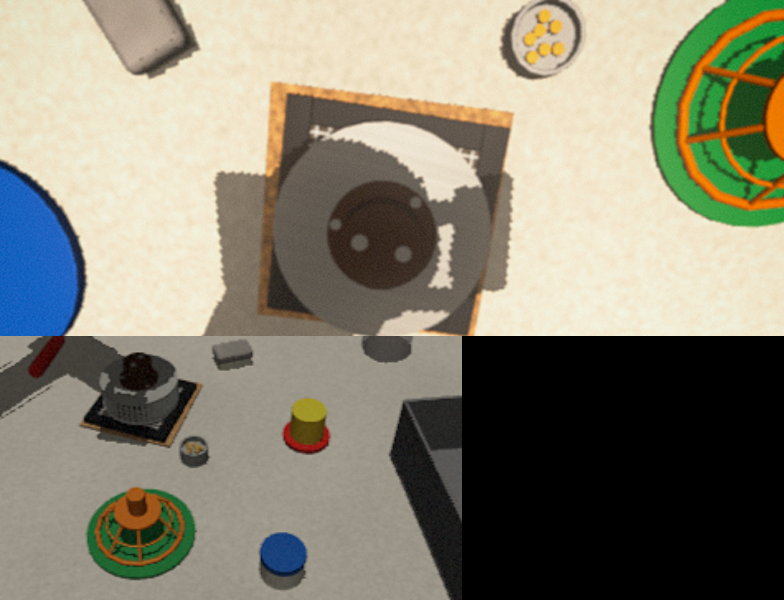

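Guard sits on the green mat. Hub is centred about (383,237), drum top about (381,229).

```bash
python3 - <<'E'
from h import *
C=load("w6.png")[1:]
f=lambda x,y,z:back(*C,(x+.5)/1.4-.5,(y+.5)/1.4-.5,z)[:2].round(4)
print("drum",f(381,228.5,.059),"hub",f(383,238,.093),f(327,238,.093),f(439,238,.093))
E
```

```text
drum [0.4427 0.1187] hub [0.4433 0.1172] [0.4516 0.1433] [0.435  0.0912]
```

carry_out:
  commands: [0.57,-0.12,0,0,-1,0,0,-0.6,0,-1,0,0,-0.9,0,-1,0,0,-0.9,0,-1,0,0,-0.5,0,-1,0,0,-0.2,0,-1,0,0,0,0,-1,0,0,0,0,0]
  grip_force: 40

```text
time_s: 15.95
tcp_pos: [0.4421, 0.1181, 0.0877]
eef_rot: [-180.0, -0.0, -17.8]
contact_force: [0.5, -0.1, 0.0]
gripper_width: 0.0839
```

carry_out:
  commands: [0,0,0,0,0.5,0,0,0,0,0.6,0,0,0,0,0.6,0,0,0,0,0.6,0,0,0,0,0.6,0,0,0,0,0.6]

```text
time_s: 16.55
tcp_pos: [0.4414, 0.118, 0.0869]
eef_rot: [180.0, -0.0, -17.7]
contact_force: [-1.0, -0.3, 2.5]
gripper_width: 0.0434
```

carry_out:
  commands: [0,0,0.2,0,0.6,0,0,0.5,0,0.6,0,0,0.9,0,0.6,0,0,0.9,0,0.6,0,0,0.7,0,0.6,0,0.4,0,0,0.6,0,0.8,0,0,0.6,0,0.8,0,0,0.6]

```text
time_s: 17.35
tcp_pos: [0.4406, 0.1987, 0.2142]
eef_rot: [180.0, 0.1, -17.8]
contact_force: [0.7, -0.1, -3.7]
gripper_width: 0.0433
```

carry_out:
  commands: [0,0.6,0,0,0.6,0,0.2,0,0,0.6,0,0,0,0,0.6,0,0,0,0,0.6]

```text
time_s: 17.75
tcp_pos: [0.4408, 0.2294, 0.214]
eef_rot: [179.9, 0.1, -17.7]
contact_force: [-0.8, 0.3, -4.2]
gripper_width: 0.0428
```

```bash
python3 - <<'E'
from h import *
from m import circ
im,K,W=cap("wrist","w7.png"); s=telemetry.get_state(); print(s["tcp_pos"],s["eef_rot"],s["gripper_width"])
print(circ("w7.png",.012,0,0,300,300,(100,100,40),(130,255,255)))
im2,_,_=cap("side","s7.png")
cv2.imwrite("pics/v7.png",np.hstack([cv2.resize(im,(400,300)),cv2.resize(im2[100:310,140:420],(400,300))]))
E
```

```text
[0.44092841 0.22918603 0.21423525] [ 1.79932327e+02  4.15970998e-02 -1.77697973e+01] 0.04345012408249002
(array([0.4968, 0.3887]), array([0.1409, 0.1467]), array([10, 94], dtype=int32), array([174, 246], dtype=int32))
```

View pics/v7.png

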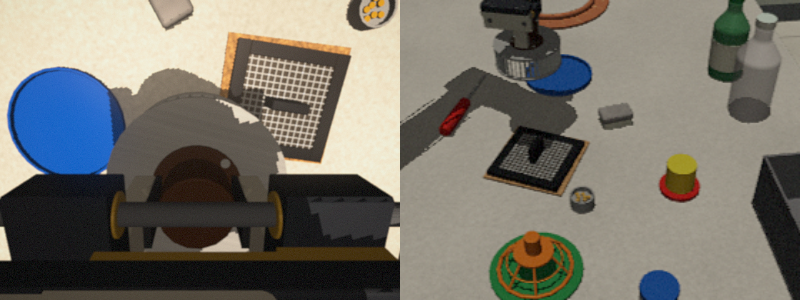

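Wheel is held level, and the filter with its tab is uncovered. Blue tray centre is consistently (0.4955, 0.388).

carry_out:
  commands: [0.16,0.4,0,0,0.6,0.3,0.9,0,0,0.6,0.3,0.9,0,0,0.6,0.3,0.9,0,0,0.6,0.2,0.6,0,0,0.6,0.1,0.26,-0.3,0,0.6,0,0,-0.8,0,0.6,0,0,-0.9,0,0.6]

```text
time_s: 18.65
tcp_pos: [0.4963, 0.3886, 0.1341]
eef_rot: [-179.9, -0.0, -17.8]
contact_force: [0.0, -0.3, -5.1]
gripper_width: 0.0434
```

carry_out:
  commands: [0,0,-0.7,0,0.6,0,0,-0.4,0,0.6,0,0,-0.15,0,0.6,0,0,-0.05,0,0.6,0,0,0,0,0.6,0,0,0,0,0.6]

```text
time_s: 19.25
tcp_pos: [0.4963, 0.3889, 0.084]
eef_rot: [-179.9, -0.0, -17.8]
contact_force: [-1.1, 0.0, -3.0]
gripper_width: 0.043
```

carry_out:
  commands: [0,0,-0.1,0,0.6,0,0,-0.05,0,0.6,0,0,-0.03,0,0.6,0,0,0,0,0.6,0,0,0,0,0.6]

```text
time_s: 19.75
tcp_pos: [0.4959, 0.3887, 0.0769]
eef_rot: [-180.0, -0.0, -17.7]
contact_force: [-3.3, -1.6, 6.9]
gripper_width: 0.0433
```

carry_out:
  commands: [0,0,0,0,0.2,0,0,0,0,-0.5,0,0,0,0,-1,0,0,0,0,-1,0,0,0,0,-1,0,0,0.4,0,-1,0,0,0.9,0,-1,0,0,0.9,0,-1]

```text
time_s: 20.55
tcp_pos: [0.4955, 0.388, 0.1638]
eef_rot: [179.9, 0.0, -17.7]
contact_force: [0.9, -0.1, 0.8]
gripper_width: 0.0868
```

carry_out:
  commands: [-0.1,-0.4,0.8,0,-1,-0.3,-0.9,0.4,0,-1,-0.3,-0.9,0,0,-1,-0.3,-0.9,0,0,-1,-0.3,-0.9,0,0,-1,-0.3,-0.9,0,0,-1,-0.3,-0.9,0,0,-1,-0.1,-0.8,0,0,-1]

```text
time_s: 21.35
tcp_pos: [0.4146, 0.1227, 0.2117]
eef_rot: [-180.0, -0.0, -17.7]
contact_force: [1.1, 0.4, 0.8]
gripper_width: 0.0875
```

carry_out:
  commands: [0,0,0,0,-1,0,0,0,0,-1]

```text
time_s: 21.55
tcp_pos: [0.4159, 0.124, 0.212]
eef_rot: [-179.9, -0.0, -17.8]
contact_force: [0.6, 0.3, 0.6]
gripper_width: 0.0881
```

```bash
python3 - <<'E'
from h import *
im,K,W=cap("wrist","w8.png"); s=telemetry.get_state(); print(s["tcp_pos"],s["eef_rot"],s["gripper_width"],s["joints"])
im2,_,_=cap("side","s8.png")
cv2.imwrite("pics/v8.png",np.vstack([cv2.resize(im[:240],(784,336),interpolation=cv2.INTER_CUBIC),cv2.copyMakeBorder(cv2.resize(im2[130:290,150:430],(462,264)),0,0,0,322,cv2.BORDER_CONSTANT)]))
E
```

```text
[0.41616183 0.12463045 0.21190763] [-1.79949378e+02 -3.61722461e-02 -1.77790085e+01] 0.08786808580755687 [ 4.28777854e+01 -1.12336564e+00 -3.12030968e+01  7.77599591e-03
 -5.98584161e+01  2.93393211e+01]
```

View pics/v8.png

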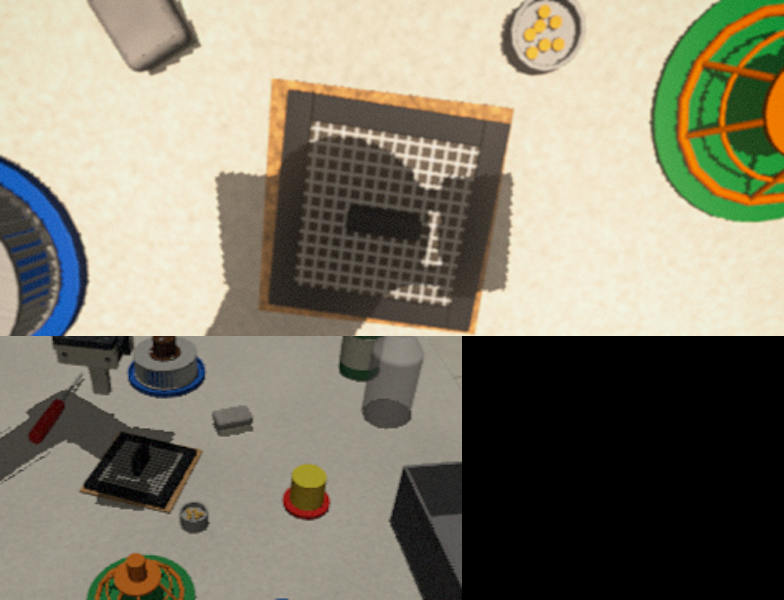

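Wheel sits in the blue tray. The tab spans (349,205), (424,213), (421,242), (347,232), its long side close to the image's horizontal; frame corners (288,90), (500,115), (470,332), (268,304).

```bash
python3 - <<'E'
from h import *
C=load("w8.png")[1:]
f=lambda x,y,z:back(*C,(x+.5)/1.4-.5,(y+.5)/1.4-.5,z)[:2].round(4)
t=[f(*p,.046) for p in((349,205),(424,213),(421,242),(347,232))];print("tab",t,np.mean(t,0))
q=[f(*p,.014) for p in((288,90),(500,115),(470,332),(268,304))];print(q,np.mean(q,0))
ang=lambda a,b:np.degrees(np.arctan2(*(b-a)[::-1]))
print(ang(t[0],t[1]),ang(t[3],t[2]),ang(q[0],q[1]),ang(q[3],q[2]),ang(q[3],q[0]),ang(q[2],q[1]))
c=[f(*p,.004) for p in((272,79),(513,108),(263,310))];print(ang(c[0],c[1]),ang(c[2],c[0]))
s=telemetry.get_state();M=R.from_euler('xyz',s["eef_rot"],degrees=True).as_matrix();print("jaw dir",np.degrees(np.arctan2(M[1,1],M[0,1])))
E
```

```text
tab [array([0.4568, 0.1339]), array([0.4393, 0.0945]), array([0.4237, 0.101 ]), array([0.4424, 0.1401])] [0.44055  0.117375]
[array([0.5295, 0.1498]), array([0.477, 0.033]), array([0.348 , 0.0871]), array([0.4082, 0.2098])] [0.440675 0.119925]
-113.94899491465029 -115.55996517182382 -114.20326430273904 -116.13384108281976 -26.31890426653121 -22.752194805656963
-114.31695558795386 -23.526106572467327
jaw dir -107.74877022197103
```

carry_out:
  commands: [0,0,0,-1,-1,0,0,0,-1,-1,0,0,0,-1,-1,0,0,0,-1,-1,0,0,0,-1,-1,0,0,0,-1,-1,0,0,0,-1,-1,0,0,0,-1,-1]
  grip_force: 50

```text
time_s: 22.45
tcp_pos: [0.4161, 0.1254, 0.2113]
eef_rot: [180.0, -0.0, -49.9]
contact_force: [0.0, 0.3, 0.4]
gripper_width: 0.0877
```

carry_out:
  commands: [0,0,0,-1,-1,0,0,0,-1,-1,0,0,0,-1,-1,0,0,0,-1,-1,0,0,0,-1,-1,0,0,0,-1,-1,0,0,0,-1,-1,0,0,0,-1,-1]

```text
time_s: 23.25
tcp_pos: [0.4161, 0.1254, 0.2113]
eef_rot: [180.0, -0.0, -81.8]
contact_force: [-0.1, 1.0, 0.1]
gripper_width: 0.0873
```

carry_out:
  commands: [0.6,-0.16,0,-1,-1,0,0,0,-1,-1,0,0,0,-1,-1,0,0,0,-1,-1,0,0,0,-1,-1,0,0,0,-1,-1,0,0,0,-1,-1,0,0,0,-1,-1]

```text
time_s: 24.05
tcp_pos: [0.4401, 0.119, 0.2112]
eef_rot: [180.0, -0.0, -113.9]
contact_force: [-1.0, 0.3, 0.0]
gripper_width: 0.0876
```

carry_out:
  commands: [0,0,0,-0.3,-1,0,0,0,0,-1,0,0,0,0,-1]

```text
time_s: 24.35
tcp_pos: [0.4399, 0.1184, 0.2114]
eef_rot: [180.0, -0.0, -114.8]
contact_force: [0.4, -1.0, 0.9]
gripper_width: 0.0878
```

carry_out:
  commands: [0,0,-0.6,0,-1,0,0,-0.9,0,-1,0,0,-0.9,0,-1,0,0,-0.9,0,-1,0,0,-0.6,0,-1,0,0,-0.26,0,-1,0,0,-0.1,0,-1,0,0,0,0,-1]

```text
time_s: 25.15
tcp_pos: [0.4402, 0.1183, 0.0415]
eef_rot: [-180.0, 0.0, -114.9]
contact_force: [0.1, 0.1, 0.3]
gripper_width: 0.0875
```

carry_out:
  commands: [0,0,0,0,0,0,0,0,0,1,0,0,0,0,1,0,0,0,0,1,0,0,0,0,1,0,0,0,0,1,0,0,0,0,1,0,0,0,0,1]

```text
time_s: 25.95
tcp_pos: [0.4398, 0.118, 0.0411]
eef_rot: [180.0, -0.0, -114.9]
contact_force: [0.4, -1.1, -0.6]
gripper_width: 0.0295
```

carry_out:
  commands: [0,0,0,0,1,0,0,0,0,1,0,0,0,0,1]

```text
time_s: 26.25
tcp_pos: [0.4398, 0.118, 0.0411]
eef_rot: [180.0, -0.0, -114.9]
contact_force: [-0.5, 0.4, -0.4]
gripper_width: 0.0115
```

carry_out:
  commands: [0,0,0.2,0,1,0,0,0.5,0,1,0,0,0.9,0,1,0,0,0.9,0,1,0,0,0.9,0,1,0,0,0.6,0,1,0.1,-0.4,0,0.5,1,0.2,-0.7,0,0.8,1]

```text
time_s: 27.05
tcp_pos: [0.4518, 0.0746, 0.2027]
eef_rot: [-179.9, 0.1, -109.5]
contact_force: [-0.3, -0.4, -3.0]
gripper_width: 0.0117
```

carry_out:
  commands: [0.2,-0.8,0,0.8,1,0.2,-0.8,0,0.8,1,0.2,-0.8,0,0.8,1,0.2,-0.8,0,0.8,1,0.2,-0.8,0,0.8,1,0.2,-0.8,0,0.8,1,0.2,-0.8,0,0.1,1,0.2,-0.8,0,0,1]

```text
time_s: 27.85
tcp_pos: [0.5155, -0.1833, 0.2014]
eef_rot: [180.0, 0.0, -90.1]
contact_force: [0.2, 0.4, -1.9]
gripper_width: 0.0117
```

carry_out:
  commands: [0.05,-0.8,0,0,1,0,-0.5,0,0,1,0,-0.1,0,0,1,0,0,0,0,1,0,0,0,0,1]

```text
time_s: 28.35
tcp_pos: [0.5175, -0.2374, 0.2012]
eef_rot: [180.0, 0.0, -90.1]
contact_force: [0.6, -0.5, -2.5]
gripper_width: 0.0123
```

```bash
python3 - <<'E'
from h import *
im,K,W=cap("wrist","w9.png"); s=telemetry.get_state(); print(s["tcp_pos"],s["eef_rot"],s["gripper_width"])
cv2.imwrite("pics/v9.png",cv2.resize(im,(784,588),interpolation=cv2.INTER_CUBIC))
E
```

```text
[ 0.51768183 -0.23721039  0.20133057] [-1.79996497e+02  1.21084230e-02 -9.01168096e+01] 0.01140448824637243
```

View pics/v9.png

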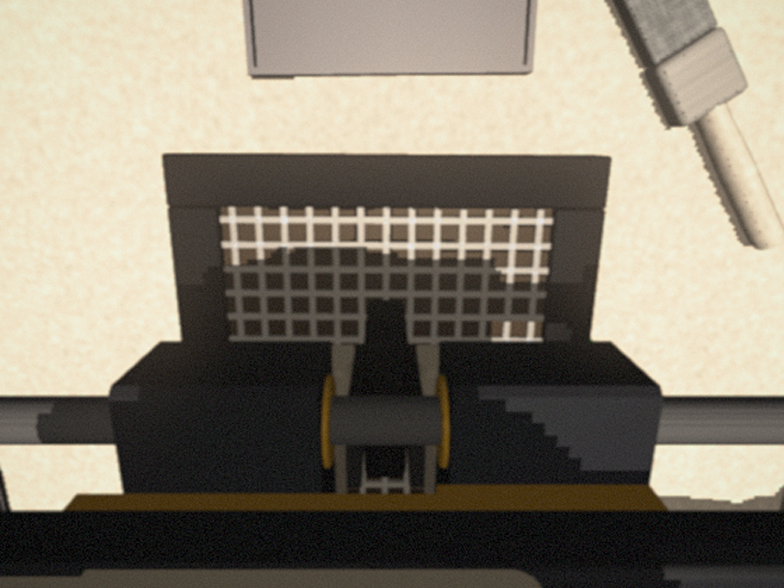

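```bash
python3 - <<'E'
from h import *
C=load("w9.png")[1:]
f=lambda x,y,z:back(*C,(x+.5)/1.4-.5,(y+.5)/1.4-.5,z)[:2].round(4)
print("tray",[f(*p,.012) for p in((250,74),(533,72),(244,0),(537,0))])
z=.2013-.037
print("filter front corners",f(164,154,z+.01),f(610,157,z+.01))
E
```

```text
tray [array([ 0.5951, -0.3446]), array([ 0.4321, -0.3453]), array([ 0.5957, -0.3831]), array([ 0.4326, -0.3826])]
filter front corners [ 0.5841 -0.3048] [ 0.4495 -0.3036]
```

Tray rim is 163 mm wide as it should be, centre (0.514, -0.427); the filter hangs level and parallel to within a degree.

carry_out:
  commands: [0,-0.4,0,0,1,0,-0.8,0,0,1,0,-0.9,0,0,1,-0.08,-0.9,0,0,1,0,-0.9,0,0,1,0,-0.6,0,0,1,0,-0.25,-0.2,0,1,0,0,-0.7,0,1]

```text
time_s: 29.2
tcp_pos: [0.516, -0.4302, 0.1672]
eef_rot: [-179.7, -0.2, -90.2]
contact_force: [0.8, -1.0, -3.2]
gripper_width: 0.0115
```

carry_out:
  commands: [0,0,-0.9,0,1,0,0,-0.9,0,1,0,0,-0.6,0,1,0,0,-0.3,0,1,0,0,-0.15,0,1,0,0,0,0,1,0,0,0,0,1]

```text
time_s: 29.9
tcp_pos: [0.5155, -0.4283, 0.0526]
eef_rot: [-179.9, -0.1, -90.1]
contact_force: [0.6, -0.3, -1.9]
gripper_width: 0.0119
```

carry_out:
  commands: [0,0,-0.15,0,1,0,0,-0.08,0,1,0,0,-0.05,0,1,0,0,0,0,1,0,0,0,0,1]

```text
time_s: 30.4
tcp_pos: [0.5147, -0.428, 0.0412]
eef_rot: [-180.0, -0.0, -90.1]
contact_force: [-2.8, 3.1, 5.9]
gripper_width: 0.0118
```

Contact at the floor height exactly as expected (0.041): release and back off.

carry_out:
  commands: [0,0,0,0,0.8,0,0,0,0,0.3,0,0,0,0,-0.3,0,0,0,0,-0.6,0,0,0,0,-0.6,0,0,0,0,-0.6,0,0,0.4,0,-0.6,0,0,0.8,0,-0.6]

```text
time_s: 31.2
tcp_pos: [0.5129, -0.427, 0.0855]
eef_rot: [179.7, 0.2, -90.2]
contact_force: [0.7, 0.3, 0.4]
gripper_width: 0.0619
```

carry_out:
  commands: [0,0,0.9,0,-0.6,0,0.4,0.9,0,-0.6,0,0.8,0.9,0,-0.6,0,0.8,0,0,-0.6,0,0.6,0,0,-0.6,0,0.2,0,0,-0.6,0,0,0,0,-0.6,0,0,0,0,-0.6]

```text
time_s: 32.0
tcp_pos: [0.5147, -0.3164, 0.1959]
eef_rot: [180.0, -0.0, -90.1]
contact_force: [-0.3, 0.4, 0.1]
gripper_width: 0.0703
```

```bash
python3 - <<'E'
from h import *
im,K,W=cap("wrist","w10.png"); s=telemetry.get_state(); print(s["tcp_pos"],s["eef_rot"],s["gripper_width"])
im2,_,_=cap("scene","s10.png")
cv2.imwrite("pics/v10.png",np.vstack([cv2.copyMakeBorder(cv2.resize(im[:260],(646,300)),0,0,0,154,cv2.BORDER_CONSTANT),cv2.resize(im2[155:320,150:460],(800,426))[:300]]))
E
```

```text
[ 0.51464714 -0.31669261  0.19567617] [ 1.79976655e+02 -6.91013356e-03 -9.01687238e+01] 0.07022562481470118
```

View pics/v10.png

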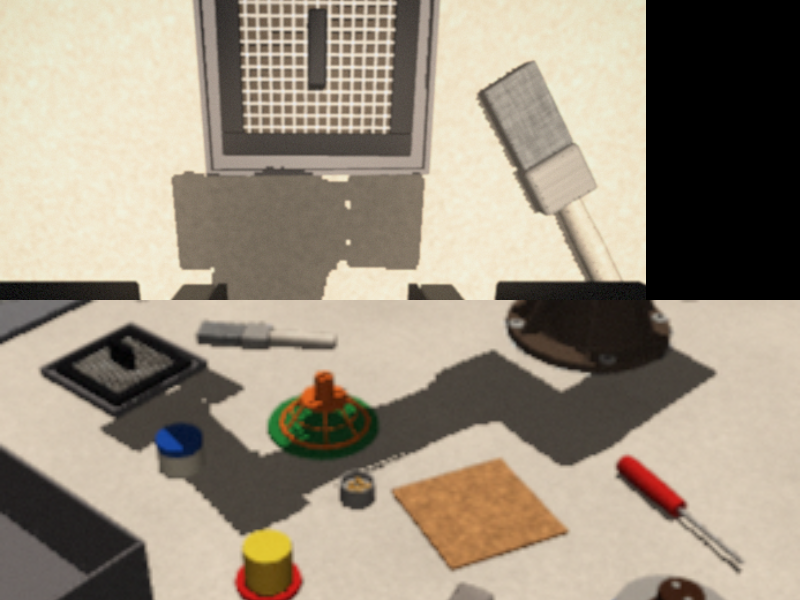

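The filter lies square in the tray with even side gaps (about 16 px each, at 206–222 and 412–428). Cup, guard and tin stand properly and the arm is clear. Handing in.

```bash
python3 -c "
from h import *
print(r.close_job()); print(telemetry.get_state()['time_s'])"
```

```text
the job is handed in; nothing more can be done
None
the job is handed in; nothing more can be done
```

I took the pile apart from the top down and handed the job in after about 32 s of robot time. The cup is over the peg, the guard on the green mat, the wheel in the blue tray and the filter in the grey tray. Each part was lowered until the wrist felt 6–8 N at the expected height, then released. The hand-in gives no verdict.

**Placing:** the gripper was within about 2 mm of each measured centre when it let go. I measured each place again from close up before placing. The cup, guard and filter stood properly in the last pictures, and the wheel sat in its tray when last seen whole, just after it was placed. I judged this by eye, not by a fresh measurement. The filter lay parallel to its tray with even gaps left and right; its far edge was outside the last wrist picture.

**Tin and arm:** the tin looked unmoved, and the arm was about 0.2 m up and clear of everything.

**Disagreement:** the two fixed cameras differed by up to 10–12 mm sideways (along y), more than the stated 2 mm. I relied on the wrist camera, whose sizes matched the given ones to within about 3 mm, except about 7 mm across the blue tray.

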